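# Set and lock the book-sleeve gauge

### The job

The blue book needs a clear sleeve cut to size: turn the black knob of the sizing gauge bit by bit, letting go and gripping again as needed, until the tip of the black pointer stands in line with the red stripe (inside the stripe's width), not the blue one, and let go of the knob. Then push the yellow-balled clamp lever fully over, away from the side it leans to, to lock the setting, and leave the pointer on the red stripe, the lever over and everything else on the desk where it was.

Things in the scene. Friction and masses are not known exactly. Their poses are not given: they have to be found in the camera images.
- gauge: Grey flat housing, fixed, 170 (x) by 340 (y) by 30 mm high; origin at the centre of its underside, z up, x away from the robot (yaw up to 0.35 rad), y to the left. Knob axis at x -35, y -85 mm. Lever pivot at x -30, y +110 mm, 46 mm above the desk, axis along y, between cheeks 36 mm wide over all and 56 mm high. Else all but knob and lever is under 45 mm high. The carriage slides along y.
- knob_grip (a point): Centre of the black knob's grip, 65 mm up: upright bar 66 long (point x, white line at +x end), 16 thick (y); top 18 mm above, foot 22 mm below on a flange of 36 mm radius. Turns about the vertical, friction 0.08 N m; counter-clockwise from above drives the pointer to the gauge's +y, 12 mm per rad, but only after free play (0.3 rad in all, start anywhere in it). The pointer stays where left.
- pointer_tip (a point): Tip of the black pointer, a bar 4 mm wide on the sliding aluminium carriage, 40 mm above the desk; it points along the gauge's +x and moves along the gauge's y, at most 57 mm either side of the gauge's centre line (starts within 5 mm of it).
- red_mark_line (a point): Near end, at the top, of the red stripe, 6 mm wide (y) and 40 mm long (running away along +x), on a white clip 24 mm wide fixed at the gauge's far edge, 40 mm above the desk. Axes as the gauge's. When aligned, the pointer tip is level with it in y and 2 mm short in x. It lies 26 to 40 mm to either side of the gauge's centre line.
- blue_mark_line (a point): The same point of the other clip, with a blue stripe, on the opposite side of the gauge's centre line: not the one wanted.
- clamp (a joint): Angle of the clamp lever, rad: 0 to 0.12 at the start, leaning 0.55 rad from upright towards the gauge's -x (near side); grows as it is pushed over towards +x; 1.10 at its stop. Stays where it is left; friction about 0.16 N m.
- lever_ball (a point): Centre of the yellow ball, 26 mm in diameter, at the end of the clamp lever: a steel rod 12 mm thick, 90 mm from pivot to ball. The point's axes equal the gauge's when the lever angle is 0.
- book: Blue closed book, 130 by 200 by 32 mm, lying loose beyond the gauge; origin at the centre of its underside. Bystander.
- mug: White mug, 80 mm across, 90 mm tall, right of the gauge; origin at the centre of its underside. Bystander.
- owl: Small terracotta owl figurine, 72 mm across, 106 mm tall, left of the gauge; origin at the centre of its underside. Bystander.
- tape: Roll of amber tape lying flat, 100 mm across, 48 mm high, left of the gauge; origin at the centre of its underside. Bystander.

How it is judged (in metres and radians):
On the way, in this order (a step that is already met when the one before it is completed fails the run):
1. the pointer tip stands within the red stripe's width (3 mm either side of its middle), with the knob let go and the lever not yet pushed (y of pointer_tip in the frame of red_mark_line between -0.003 and 0.003 m and contact force between the fingers and gauge below 0.2 N and value of joint clamp below 0.4 rad), for 0.2 s.
2. the clamp lever is pushed over to its stop with the pointer still on the red stripe (value of joint clamp above 0.98 rad and y of pointer_tip in the frame of red_mark_line between -0.003 and 0.003 m), for 0.2 s.
At the end, for the whole second after the job is handed in: The pointer tip is within 3 mm of the middle of the red stripe, measured across it, and the clamp lever is at rest past 0.98 rad (its stop is at 1.10) (all of step 2 and velocity of joint clamp below 0.05 rad/s); the robot touches nothing.
It fails at once if a bystander (book, mug, owl or tape) is shifted more than 30 mm or the mug or owl tipped (distance of any of book, mug, owl, tape from where it was at the start of the episode above 0.03 m or angle between any of mug, owl's own z axis and vertical above 0.5 rad).
It also fails if it takes over 72 s, if anything falls off the work surface, if the arm or the gripper's body presses on something with over 40 N, if the wrist force passes 120 N, or if a joint passes its speed limit or range.

### The arm

A 6-joint arm with a two-finger parallel gripper is mounted at the origin on the work surface. World frame = base frame: x ahead of the robot, y to its left, z up, the work surface at z = 0. Lengths are in mm, angles in rad, forces in N, time in s.
With the tool pointing down it reaches from about 350 to 875 mm from the base axis. Payload 4.2 kg.
Tool frame: the origin (TCP) lies at the very end of the fingers, on their centre line; the grasp point (between the pads) lies 19 mm behind it; z points along the fingers, y is the direction in which the jaws open and shut (so a half turn about z gives the same grasp; the last joint's range is limited). The gripper opens to 85 mm and grips with 20 to 120 N. Pads are 22 mm wide; open, the fingers measure 114 mm over their backs; the gripper's body (76 mm by 85 mm) begins 54 mm behind the grasp point. The pads swing forward as they close: fully open they stand 13 mm farther back than shut.
Start: joints at [1.471, 0.385, 0.008, 0, -1.194, -0.259], TCP at [219.436, 585.19, 231.312] pointing down, gripper open.
Joint ranges: [-3.14, 3.14], [-1.21, 2.06], [-1.07, 1.41], [-3.16, 2.05], [-2.99, -0.16], [-3.1, 3.1]. Speed limits (rad/s): [2.79, 2.79, 3.14, 3.14, 3.14, 3.14].

### API

Orientations are given as a unit quaternion [x, y, z, w].
In Python, from bench import read_state, get_image, camera_params, job_done gives the robot as it stands.
- The arm moves only by the tool send_rows, never from a script. Its arguments are lists of equal length, an entry for each row: "translation": the shift along the tool's x, y, z in m, a list of three; "yaw": the turn about the tool's z in degrees; "fingers": the closure in counts, from 0 (fully open) to 255 (shut). A call has 1 to 12 rows; each row is the pose to reach, as a shift and turn from the pose measured when the call began, along the tool's axes at that moment; what a row does not reach only later rows make up. A row lasts 1/10 s, in which the tool goes at most 50 mm and 8.59 degrees, less where a joint would pass 70% of its speed; a pose out of reach is approached as far as the arm can. A call with a gripper value outside its range is refused whole. The fingers move at their own pace and stop on an object; the grip force is fixed at half the most. Time passes only in rows, so rows that repeat a pose let the fingers close. It gives the time, the measured TCP pose, the force and the opening at its end, in the units of the state.
- read_state(): the state, without advancing time (a new reading comes with each control period).
- get_image(name): name is "side" or "top" or "wrist"; returns the picture (420x560x3 uint8, blue, green, red); there is no depth.
- camera_params(name): a dict with "mtx" (3x3 intrinsics, pixels), "rvec" (rotation vector, rad) and "tvec" (3), from world to camera coordinates, as OpenCV has them; the wrist camera has in their place "tool_from_camera" (4x4, takes a point from camera to tool coordinates, whose origin is the TCP and whose axes are the flange's). Camera axes: x right, y down, z forward; pixel columns grow to the right and rows downward; lengths in mm; the calibration is good to about 2 mm. A picture is of the moment at which its call begins: read the wrist's pose just before it. camera_params takes no time and is no camera call.
- job_done(): hands the job in, once; it reports no verdict.
The state is a dict: "clock": time; "joints": joint angles; "joint_vel": joint speeds; "joint_efforts": joint torques, N m; "position": TCP position; "ee_rot": TCP orientation; "contact_force": force on the tool from outside, world axes, zero at the start; "wrist_torque": the same for the moment, N m; "gripper_width": finger opening in mm.
Only numpy, scipy, OpenCV 4.12 (cv2) and the standard library are available. Lean on these libraries where they do the work, as an engineer would, in place of code of your own. Each camera call takes 0.05 s, during which the arm holds its last target.

## Working session

There is one attempt and no reset: what is moved stays moved. The work goes in short steps, Python scripts to look and compute and a tool call to move; the robot and the scene stay as the last step left them, time stands still between calls to the robot, and variables do not carry over. Pictures are saved under pics/ and viewed, and the job is handed in when it is done.

Besides the shell and the picture viewer there is one more tool, called after "Request:" as name(argument=value, ...) on one line, values as JSON. send_rows: Moves the arm, as the interface text tells. Its arguments: {"type":"object","properties":{"translation":{"type":"array","items":{"type":"array","items":{"type":"number"}}},"yaw":{"type":"array","items":{"type":"number"}},"fingers":{"type":"array","items":{"type":"number"}}},"required":["translation","yaw","fingers"]}

```bash
ls; mkdir -p pics; cat > h.py <<'E'
import numpy as np, cv2
from bench import *
def cam(n):
    p=camera_params(n); K=np.array(p["mtx"],float)
    if n=="wrist": return K,p
    R=cv2.Rodrigues(np.array(p["rvec"],float))[0]; t=np.array(p["tvec"],float).ravel()
    return K,R,t
def ray(n,px):
    K,R,t=cam(n); d=R.T@np.linalg.inv(K)@np.array([px[0],px[1],1.]); return -R.T@t,d
def onz(n,px,z):
    c,d=ray(n,px); return c+d*(z-c[2])/d[2]
def proj(n,P):
    K,R,t=cam(n); q=K@(R@np.array(P,float)+t); return q[:2]/q[2]
E
python3 - <<'E'
from h import *
for n in ("side","top"): cv2.imwrite(f"pics/{n}0.png",get_image(n)); K,R,t=cam(n); print(n,K.round(1).tolist(),(-R.T@t).round(0),R[2].round(2))
s=read_state();print(s)
E
```

```text
pics
side [[388.9, 0.0, 279.6], [0.0, 388.9, 216.0], [0.0, 0.0, 1.0]] [ 533. -679.  513.] [ 0.12  0.86 -0.5 ]
top [[442.0, 0.0, 283.0], [0.0, 442.0, 204.9], [0.0, 0.0, 1.0]] [ 529.   54. 1159.] [ 0.1 -0.  -1. ]
{'clock': 0.1, 'joints': array([ 1.47062268e+00,  3.85501530e-01,  6.77861253e-03, -4.04476151e-04,
       -1.19401005e+00, -2.58592744e-01]), 'joint_vel': array([ 0.00018747, -0.00101698,  0.00487712,  0.00176643, -0.0001767 ,
        0.00096259]), 'joint_efforts': array([-1.36098070e-04, -3.93319952e+01,  1.88928527e+01,  4.19792891e+00,
       -2.59940061e-03,  3.77264129e-06]), 'position': array([219.26378381, 584.72932691, 230.3286122 ]), 'ee_rot': array([ 9.83940142e-01, -1.78496007e-01, -1.10769861e-04,  9.80158598e-04]), 'contact_force': array([ 0.23103876, -0.33688924,  0.10754743]), 'wrist_torque': array([ 0.00759726, -0.05583707, -0.02344493]), 'gripper_width': 85.4591128931108}
```

View pics/side0.png

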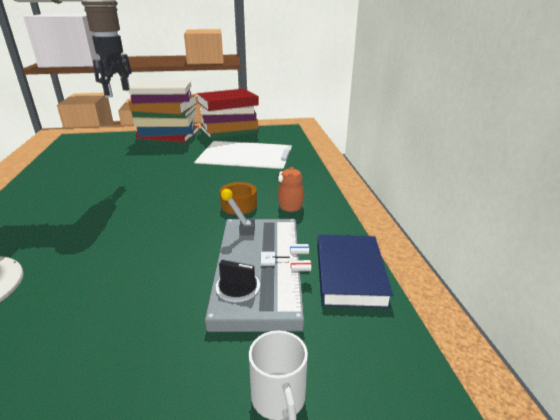

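View pics/top0.png

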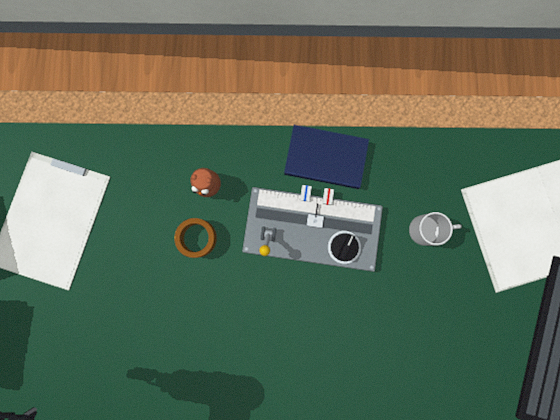

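The top view shows the gauge centred near (314,228), its knob at (345,246), the red clip at (328,196), the blue clip at (306,193) and the ball at (264,250). The side view agrees. I'll zoom in and measure.

```bash
python3 - <<'E'
from h import *
im=cv2.imread("pics/top0.png"); c=im[175:280,235:395]; cv2.imwrite("pics/top0z.png",cv2.resize(c,None,fx=5,fy=5,interpolation=cv2.INTER_CUBIC))
im=cv2.imread("pics/side0.png"); c=im[180:330,200:330]; cv2.imwrite("pics/side0z.png",cv2.resize(c,None,fx=4,fy=4,interpolation=cv2.INTER_CUBIC))
E
```

```text
(no output)
```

View pics/top0z.png

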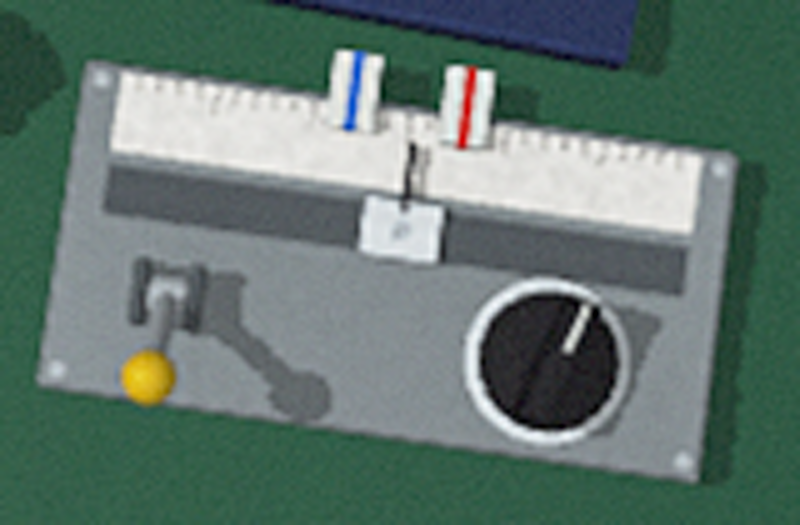

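View pics/side0z.png

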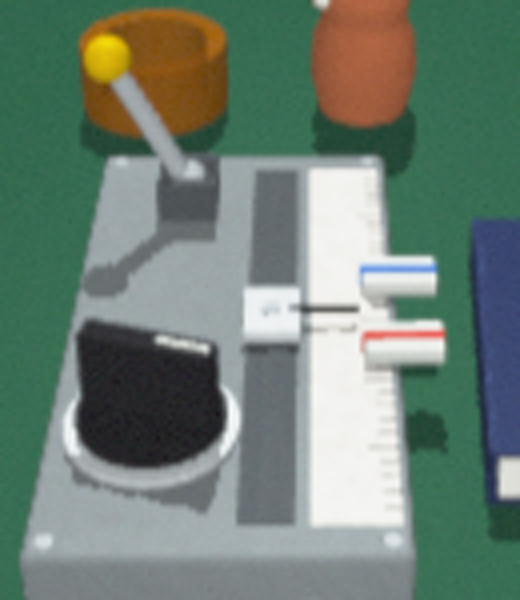

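Zoomed top: housing corners at about (90,62), (736,152), (40,385) and (700,482); pointer tip (413,145), red near end (463,147), and white line from (570,352) to (593,305).

```bash
cat >> h.py <<'E'
def z2(n,p): return onz("top",(235+(p[0]+.5)/5-.5,175+(p[1]+.5)/5-.5),n)
E
python3 - <<'E'
from h import *
C=[z2(30,p)[:2] for p in ((90,62),(736,152),(40,385),(700,482))]
print(np.round(C,1))
g=np.mean(C,0); 
ex=(C[0]-C[2]+C[1]-C[3]); ey=(C[0]-C[1]+C[2]-C[3]); print(np.linalg.norm(ex)/2,np.linalg.norm(ey)/2)
a=np.arctan2(ex[1],ex[0]); b=np.arctan2(-ey[0],ey[1]); print("g",g,"yaw",a,b)
y=(a+2*b)/3; R=np.array([[np.cos(y),-np.sin(y)],[np.sin(y),np.cos(y)]])
f=lambda P:(R.T@(P[:2]-g)).round(1)
for n,p,z in (("tip",(413,145),40),("tipbase",(404,210),40),("red",(463,147),40),("redfar",(471,68),40),("blue",(352,130),40),("ball",(148,377),46+90*np.cos(.55)),("wl0",(570,352),83),("wl1",(593,305),83)):
    P=z2(z,p); print(n,P.round(1),f(P))
print("knob",g+R@[-35,-85],"pivot",g+R@[-30,110])
w=z2(83,(593,305))-z2(83,(570,352)); print("bar angle world",np.arctan2(w[1],w[0]),"rel",np.arctan2(w[1],w[0])-y)
for n in("book","x"):pass
print(camera_params("wrist"))
E
```

```text
[[ 685.9  127.9]
 [ 642.8 -204.6]
 [ 520.2  150.5]
 [ 474.7 -184.3]]
168.26154809467053 336.64821189308105
g [580.92710891 -27.61683282] yaw -0.1277513170984034 -0.1319986488619546
tip [643.7 -37.8  40. ] [63.5 -1.9]
tipbase [610.5 -33.3  40. ] [30.  -1.8]
red [642.9 -63.2  40. ] [ 66.1 -27.2]
redfar [683.5 -67.3  40. ] [106.9 -26. ]
blue [651.   -6.7  40. ] [66.8 29.9]
ball [525.2  92.4 122.7] [-70.9 111.7]
wl0 [ 539.1 -110.7   83. ] [-30.6 -87.8]
wl1 [ 562. -122.   83.] [ -6.5 -96. ]
knob [ 535.15706685 -107.33573428] pivot [565.50585207  85.35300757]
bar angle world -0.4587344868553412 rel -0.32815161524790365
{'mtx': array([[376.72261439,   0.        , 277.7747405 ],
       [  0.        , 376.72261439, 212.15474845],
       [  0.        ,   0.        ,   1.        ]]), 'tool_from_camera': array([[ 6.50137545e-04, -9.55915824e-01, -2.93640112e-01,
         7.43345307e+01],
       [ 9.99999709e-01,  7.38809106e-04, -1.91056867e-04,
         2.83897258e-01],
       [ 3.99578271e-04, -2.93639902e-01,  9.55916026e-01,
        -1.43235539e+02],
       [ 0.00000000e+00,  0.00000000e+00,  0.00000000e+00,
         1.00000000e+00]])}
```

```bash
cat >> h.py <<'E'
from scipy.spatial.transform import Rotation as Ro
def go(P,psi=None):
    "shift (m) in tool axes to world P (mm), yaw deg about tool z to world heading psi of tool x"
    s=read_state(); R=Ro.from_quat(s["ee_rot"]); d=R.inv().apply(np.array(P)-s["position"])/1000
    x=R.apply([1,0,0]); cur=np.arctan2(x[1],x[0])
    print("shift",d.round(4),"yaw",None if psi is None else -np.degrees((psi-cur+np.pi)%(2*np.pi)-np.pi).round(2),"cur psi",cur.round(4),"clock",s["clock"])
E
python3 - <<'E'
from h import *
go([535,-107,180],-.459)
E
```

```text
shift [0.5386 0.5366 0.0515] yaw 5.73 cur psi -0.3589 clock 0.1
```

Request:
send_rows(translation=[[0.0354,0.0354,0],[0.0707,0.0707,0],[0.106,0.106,0],[0.141,0.141,0],[0.177,0.177,0],[0.212,0.212,0],[0.248,0.247,0],[0.283,0.282,0],[0.318,0.317,0],[0.354,0.353,0.01],[0.389,0.388,0.02],[0.424,0.423,0.03]], yaw=[0,0,0,0,0,0,2,3,4,5,5.7,5.7], fingers=[0,0,0,0,0,0,0,0,0,0,0,0])

```text
clock: 1.3
position: [466.7, 40.3, 201.5]
ee_rot: [0.974, -0.227, 0.0, 0.001]
contact_force: [1.4, 0.8, 0.4]
gripper_width: 84.8
```

```bash
python3 - <<'E'
from h import *
go([535,-107,180],-.459); print(read_state()["joints"],read_state()["position"])
E
```

```text
shift [0.1264 0.1018 0.0217] yaw 0.03 cur psi -0.4584 clock 1.3
[ 0.43508061  0.14368449 -0.40694192  0.00147911 -1.02103753  0.67650127] [466.71005483  40.28877527 201.48587306]
```

Request:
send_rows(translation=[[0.035,0.028,0.005],[0.07,0.056,0.01],[0.105,0.084,0.02],[0.1264,0.1018,0.0217],[0.1264,0.1018,0.0217],[0.1264,0.1018,0.0217]], yaw=[0,0,0,0,0,0], fingers=[0,0,0,0,0,0])

```text
clock: 1.9
position: [534.6, -107.4, 179.3]
ee_rot: [0.974, -0.228, -0.001, 0.001]
contact_force: [0.3, 0.1, 0.1]
gripper_width: 85.4
```

```bash
python3 - <<'E'
from h import *
go([535,-107,180],-.459); cv2.imwrite("pics/w1.png",get_image("wrist"))
E
```

```text
shift [ 0.0002 -0.0006 -0.0007] yaw -0.06 cur psi -0.4601 clock 1.9
```

View pics/w1.png

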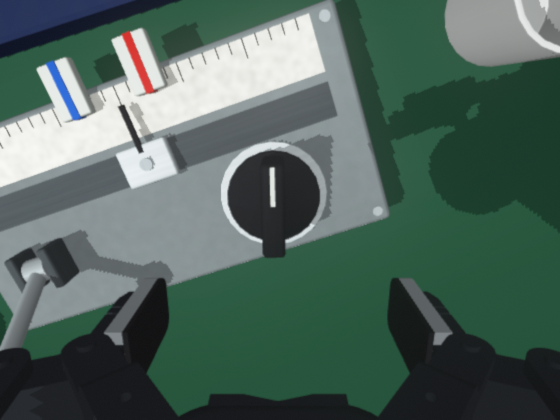

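Wrist view: the bar is almost vertical at col 273 between the fingers, pointer tip near (122,106), red near end near (152,92). The alignment is good.

```bash
cat >> h.py <<'E'
G=np.array([580.93,-27.62]); YAW=-0.1306
RG=np.array([[np.cos(YAW),-np.sin(YAW)],[np.sin(YAW),np.cos(YAW)]])
def wz(px,z,s):
    K,p=cam("wrist"); T=np.array(p["tool_from_camera"]); R=Ro.from_quat(s["ee_rot"]).as_matrix()
    c=R@T[:3,3]+s["position"]; d=R@T[:3,:3]@np.linalg.inv(K)@np.array([px[0],px[1],1.]); return c+d*(z-c[2])/d[2]
def gf(P): return RG.T@(np.array(P)[:2]-G)
E
python3 - <<'E'
from h import *
s=read_state()
for n,p,z in (("tip",(122,106),40),("tb",(140,151),40),("red",(152,92),40),("redfar",(130,32),40),("wl0",(273,206),83),("wl1",(271,168),83),("barend",(274,246),83),("bluen",(80,118),40),("cornR",(387,215),30)):
    P=wz(p,z,s); print(n,P.round(1),gf(P).round(1))
w=wz((271,168),83,s)-wz((273,206),83,s); print(np.arctan2(w[1],w[0]))
go([535,-107,90],-.459)
im=cv2.imread("pics/w1.png")[20:170,20:220]; cv2.imwrite("pics/w1z.png",cv2.resize(im,None,fx=4,fy=4,interpolation=cv2.INTER_CUBIC))
E
```

```text
tip [644.8 -36.2  40. ] [64.4 -0.2]
tb [611.5 -30.4  40. ] [30.7  1.2]
red [643.4 -60.7  40. ] [ 66.3 -24.7]
redfar [683.5 -68.   40. ] [106.9 -26.7]
wl0 [ 540.1 -106.5   83. ] [-30.2 -83.5]
wl1 [ 563.4 -116.7   83. ] [ -5.7 -90.6]
barend [514.3 -94.4  83. ] [-57.4 -74.9]
bluen [651.2  -4.1  40. ] [66.6 32.5]
cornR [ 478.6 -179.1   30. ] [ -81.7 -163.5]
-0.41127322441288056
shift [ 0.0006 -0.0001  0.0897] yaw 0.02 cur psi -0.4587 clock 1.95
```

View pics/w1z.png

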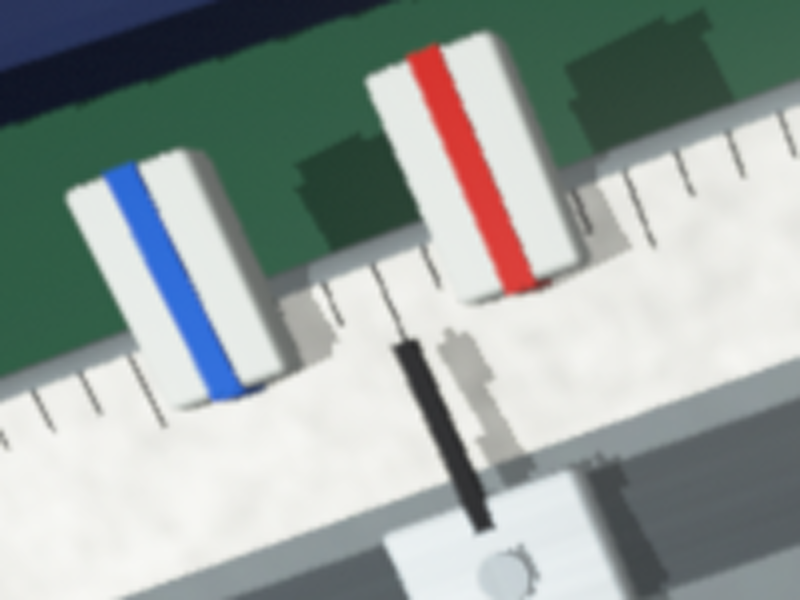

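Both views put the red stripe about 25 mm to the right of the pointer. I'll measure the bar relative to the tool more exactly using the white line and the black end face.

```bash
python3 - <<'E'
from h import *
im=cv2.imread("pics/w1.png"); s=read_state()
m=(im.min(2)>150).astype(np.uint8); m[:,:255]=0;m[:,290:]=0;m[:160]=0;m[215:]=0
ys,xs=np.nonzero(m); vx,vy,x0,y0=cv2.fitLine(np.c_[xs,ys].astype(np.float32),cv2.DIST_L2,0,.01,.01).ravel(); print(vx,vy,x0,y0,len(xs),ys.min(),ys.max())
a=np.array([x0+vx*-18,y0-vy*18]); b=np.array([x0+vx*18,y0+vy*18])
R=Ro.from_quat(s["ee_rot"]).inv()
A,B=[R.apply(wz(p,83,s)-s["position"]) for p in (a,b)]; print(A,B, np.degrees(np.arctan2((A-B)[1],(A-B)[0])), np.degrees(np.arctan2((B-A)[1],(B-A)[0])))
E
```

```text
0.0053843753 0.9999855 272.0259 186.6114 193 167 206
[29.96479537 -3.48960468 96.6616062 ] [ 5.88198609 -3.45549916 96.67216142] -0.08114091162098655 179.918859088379
```

Request:
send_rows(translation=[[0,-0.001,0.04],[0,-0.0015,0.085],[0,-0.0015,0.09],[0,-0.0015,0.09],[0,-0.0015,0.09]], yaw=[0,0,0,0,0], fingers=[0,0,0,0,0])

```text
clock: 2.45
position: [536.7, -105.0, 91.9]
ee_rot: [0.974, -0.226, 0.002, 0.001]
contact_force: [-0.5, 0.9, -0.7]
gripper_width: 85.5
```

```bash
python3 - <<'E'
from h import *
s=read_state();print(s["position"]); im=get_image("wrist"); cv2.imwrite("pics/w2.png",im)
m=(im.min(2)>150).astype(np.uint8); n,l,st,c=cv2.connectedComponentsWithStats(m)
for i in range(1,n):
    if st[i,4]>60: print(st[i],c[i])
E
```

```text
[ 536.71353032 -104.95310301   91.91368635]
[  69    0   52   87 1664] [94.88221154 41.7734375 ]
[   42     0   312   157 24221] [202.10523926  69.38615251]
[   0   83   77  105 4751] [ 34.2140602  139.23089876]
[  0  88  16  38 341] [  5.34897361 110.8856305 ]
[  55  156   88   72 3768] [ 99.25      191.9816879]
[ 204  162  147  137 2740] [265.66167883 204.1270073 ]
[275 208   6  56 294] [277.27891156 236.11904762]
[296 259  47  40 203] [322.01970443 281.69458128]
```

View pics/w2.png

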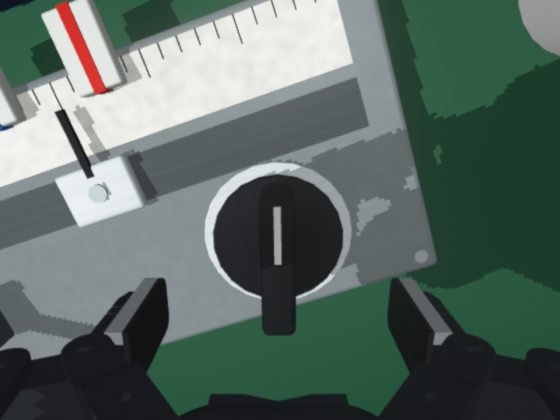

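```bash
python3 - <<'E'
from h import *
s=read_state(); R=Ro.from_quat(s["ee_rot"]).inv()
for r in (183,208,264,320,335):
  print(r,R.apply(wz((277.5,r),83,s)-s["position"]).round(1),R.apply(wz((277.5,r),43,s)-s["position"]).round(1))
K,p=cam("wrist")
go([535.5,-106,50],-.459)
E
```

```text
183 [40.1  0.2  9.3] [31.1  0.1 49.3]
208 [29.3  0.2  9.3] [17.5  0.1 49.2]
264 [3.6 0.2 9.2] [-15.    0.2  49.1]
320 [-24.7   0.2   9.1] [-50.7   0.2  49. ]
335 [-32.8   0.2   9. ] [-60.9   0.2  48.9]
shift [-0.001   0.0015  0.0422] yaw 0.1 cur psi -0.4573 clock 2.5
```

The bar is centred on the tool (0.2 mm sideways, near end at -33 mm). Descending and gripping.

Request:
send_rows(translation=[[0,0,0.02],[0,0,0.04],[0,0,0.042],[0,0,0.042],[0,0,0.042],[0,0,0.042],[0,0,0.042],[0,0,0.042],[0,0,0.042],[0,0,0.042],[0,0,0.042]], yaw=[0,0,0,0,0,0,0,0,0,0,0], fingers=[0,0,0,0,150,255,255,255,255,255,255])

```text
clock: 3.6
position: [537.1, -105.1, 50.5]
ee_rot: [0.974, -0.227, 0.002, 0.0]
contact_force: [-1.4, -0.2, 2.5]
gripper_width: 15.2
```

```bash
python3 - <<'E'
from h import *
s=read_state();print(s["position"],s["contact_force"],s["wrist_torque"],s["joints"],s["gripper_width"])
go(s["position"],-.459)
E
```

```text
[ 537.12377077 -105.12858336   50.49263799] [-1.35805137 -0.18535853  2.48906614] [0.14553048 0.29732472 0.01688692] [ 0.10412148  0.45371829 -0.40923984  0.00303551 -0.70425661  1.00723386] 15.174351691351054
shift [0. 0. 0.] yaw 0.11 cur psi -0.4571 clock 3.6
```

Gripped (15 mm wide, low force). Turning clockwise in increments.

Request:
send_rows(translation=[[0,0,0],[0,0,0],[0,0,0],[0,0,0],[0,0,0],[0,0,0],[0,0,0],[0,0,0],[0,0,0],[0,0,0],[0,0,0],[0,0,0]], yaw=[5,10,15,20,25,30,35,40,45,50,50,50], fingers=[255,255,255,255,255,255,255,255,255,255,255,255])

```text
clock: 4.8
position: [536.7, -105.4, 50.5]
ee_rot: [0.787, -0.616, 0.002, -0.0]
contact_force: [-1.0, -1.0, 3.8]
gripper_width: 14.9
```

```bash
python3 - <<'E'
from h import *
s=read_state();print(s["position"],s["contact_force"],s["wrist_torque"],s["joints"],s["gripper_width"])
go(s["position"],-.459)
im=get_image("top");c=im[175:280,235:395]; cv2.imwrite("pics/t2.png",cv2.resize(c,None,fx=5,fy=5,interpolation=cv2.INTER_CUBIC))
cv2.imwrite("pics/w3.png",get_image("wrist"))
E
```

```text
[ 536.73972933 -105.38579288   50.52598489] [-0.97395173 -1.00398045  3.80100693] [-4.14318747e-01  5.00343948e-01 -4.07848129e-04] [ 0.10382804  0.45355212 -0.40955356  0.0033574  -0.70501336  0.13628275] 14.94152467735767
shift [0. 0. 0.] yaw -49.8 cur psi -1.3281 clock 4.8
```

View pics/t2.png

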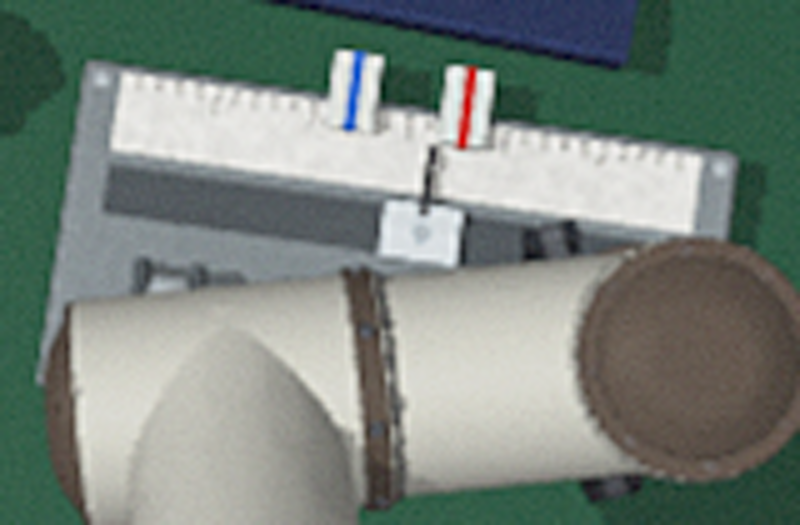

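View pics/w3.png

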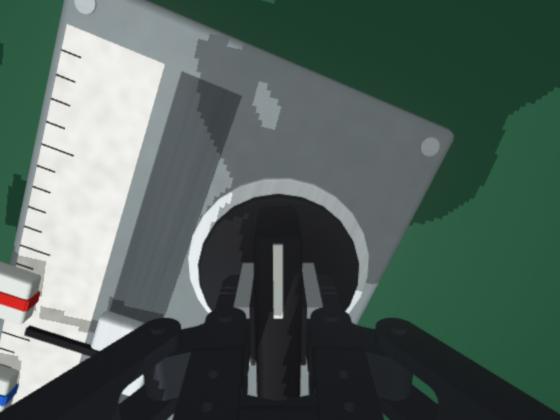

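Top view: the pointer tip moved from (413,145) to (434,147), about 10 mm, so there was hardly any play. About 15 mm remain; turning another 60°.

Request:
send_rows(translation=[[0,0,0],[0,0,0],[0,0,0],[0,0,0],[0,0,0],[0,0,0],[0,0,0],[0,0,0],[0,0,0],[0,0,0],[0,0,0],[0,0,0]], yaw=[6,12,18,24,30,36,42,48,54,60,60,60], fingers=[255,255,255,255,255,255,255,255,255,255,255,255])

```text
clock: 6.1
position: [536.2, -105.3, 50.5]
ee_rot: [-0.375, 0.927, -0.001, 0.001]
contact_force: [-2.5, 0.4, 4.2]
gripper_width: 15.6
```

```bash
python3 - <<'E'
from h import *
s=read_state();print(s["position"],s["contact_force"],s["wrist_torque"],s["joints"],s["gripper_width"])
go(s["position"],-.459)
im=get_image("top");cv2.imwrite("pics/t3f.png",im);c=im[180:230,280:360]; cv2.imwrite("pics/t3.png",cv2.resize(c,None,fx=10,fy=10,interpolation=cv2.INTER_CUBIC))
s=read_state(); cv2.imwrite("pics/w4.png",get_image("wrist"))
E
```

```text
[ 536.20816268 -105.26792406   50.51374121] [-2.49927435  0.38669936  4.18653401] [0.09761315 0.9904157  0.03540458] [ 0.1039925   0.45328865 -0.40992479  0.00290502 -0.70597854 -0.90889497] 15.592938373440573
shift [0. 0. 0.] yaw -109.69 cur psi -2.3735 clock 6.1
```

View pics/t3.png

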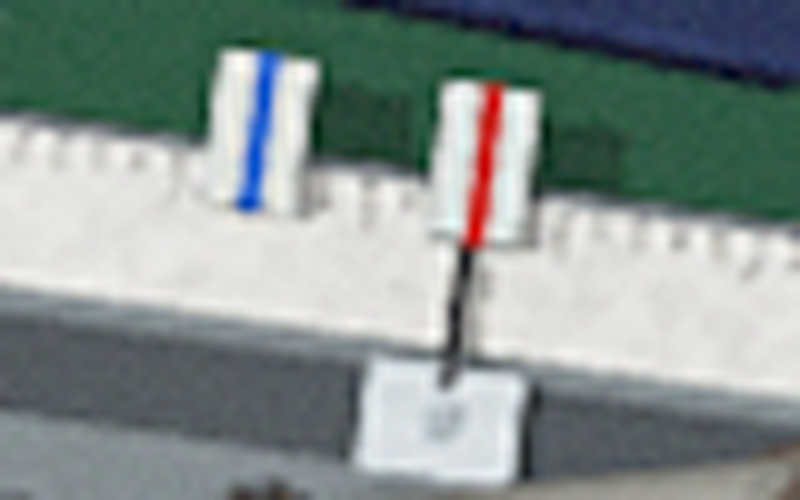

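View pics/w4.png

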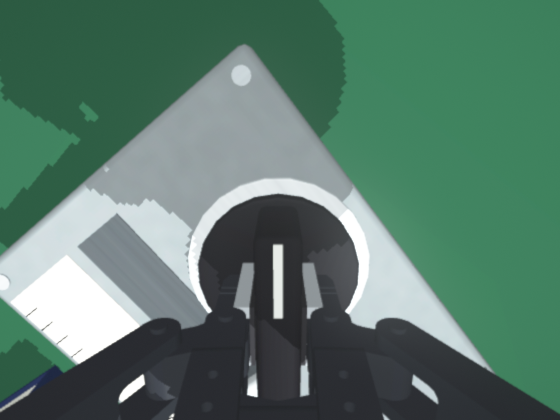

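The pointer is now almost in line with red (tip (467,250), stripe end (473,245) in the 10x crop). Measuring sub-pixel.

```bash
cat >> h.py <<'E'
def meas(im):
    f=im.astype(float)
    # red stripe columns per row; weighted by redness
    red=np.clip(f[...,2]-f[...,1:2].max(2)-30,0,None)-0; 
    red[:, :300]=0; red[:,350:]=0; red[:185]=0; red[210:]=0
    P=[]
    for r in range(189,203):
        w=red[r]; 
        if w.sum()>60: P.append(gf(onz("top",((w*np.arange(w.size)).sum()/w.sum(),r),40)))
    P=np.array(P); a=np.median(P[:,1]); 
    g=f.max(2); Q=[]
    for r in range(207,214):
        c0=int(round(proj("top",[*(G+RG@[50,np.nan_to_num(a)]),40])[0])); lo=c0-14; seg=g[r,lo:c0+9]
        j=lo+int(seg.argmin()); s=slice(j-3,j+4); w=np.clip(np.percentile(g[r,j-6:j+7],75)-20-g[r,s],0,None)
        if w.sum()>0: Q.append((r,*gf(onz("top",((w*np.arange(j-3,j+4)).sum()/w.sum(),r),40))))
    Q=np.array(Q); return P,Q
E
python3 - <<'E'
from h import *
P,Q=meas(cv2.imread("pics/t3f.png")); print(P.round(1)); print(Q.round(1)); print(np.median(P[:,1]),np.median(Q[:,2]))
E
```

```text
[[104.8 -26.2]
 [102.3 -26.4]
 [ 99.7 -26.4]
 [ 97.1 -26.5]
 [ 94.5 -26.6]
 [ 91.9 -26.5]
 [ 89.3 -26.4]
 [ 86.7 -26.5]
 [ 84.1 -26.5]
 [ 81.5 -26.4]
 [ 78.9 -26.4]
 [ 76.3 -26.6]
 [ 73.8 -26.6]
 [ 71.2 -26.6]]
[[207.   58.1 -25.8]
 [208.   55.6 -25.9]
 [209.   53.  -25.8]
 [210.   50.3 -24.8]
 [211.   47.7 -25. ]
 [212.   45.2 -25.5]
 [213.   42.7 -25.7]]
-26.47880859188122 -25.748678434118773
```

About 0.7 mm short; a 4° nudge, then release and retreat upward.

Request:
send_rows(translation=[[0,0,0],[0,0,0],[0,0,0],[0,0,0],[0,0,0],[0,0,0],[0,0,0],[0,0,-0.02],[0,0,-0.05],[0,0,-0.09],[0,0,-0.13],[0,0,-0.13]], yaw=[2,4,4,4,4,4,4,4,4,4,4,4], fingers=[255,255,255,0,0,0,0,0,0,0,0,0])

```text
clock: 7.4
position: [539.9, -105.2, 186.9]
ee_rot: [-0.342, 0.94, -0.004, 0.007]
contact_force: [-0.3, -0.4, 0.2]
gripper_width: 85.6
```

```bash
python3 - <<'E'
from h import *
s=read_state();print(s["position"],s["gripper_width"],s["joints"])
im=get_image("top");cv2.imwrite("pics/t4f.png",im);cv2.imwrite("pics/t4.png",cv2.resize(im[180:230,280:360],None,fx=10,fy=10,interpolation=cv2.INTER_CUBIC))
P,Q=meas(im); print(np.median(P[:,1]),Q[:,2].round(2))
# pivot/ball place
print("ball",G+RG@[-77,110],"pivot",G+RG@[-30,110])
go([*(G+RG@[-115,110]),180],YAW)
E
```

```text
[ 539.8820149  -105.23917534  186.86511318] 85.55517280250474 [ 0.10447286  0.28767689 -0.25654657  0.00462652 -1.01165551 -0.97880951]
-26.465809779118526 [-26.15 -26.43 -26.36 -26.38 -26.68 -26.13 -25.81]
ball [518.91093323  91.47087016] pivot [565.51067816  85.35010451]
shift [-0.0859  0.1908  0.003 ] yaw -132.53 cur psi -2.4437 clock 7.45
```

View pics/t4.png

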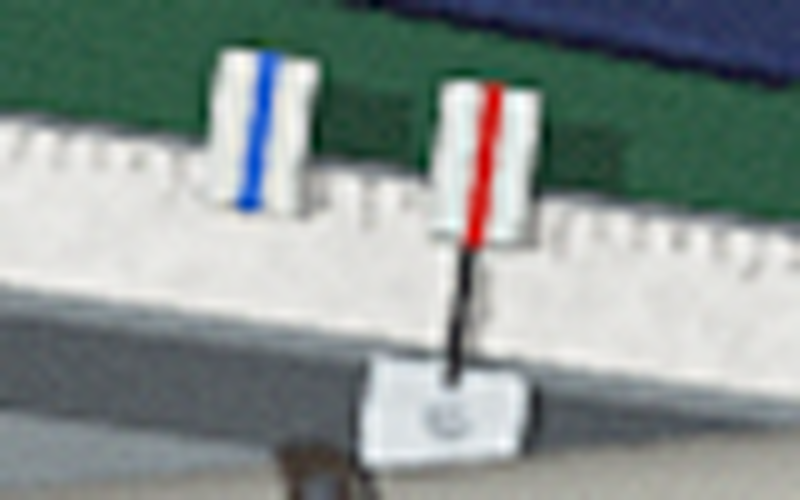

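The pointer reads -26.3 against -26.47 for the stripe, so it's aligned and the knob is free. Moving to the near side of the lever with the fingers closing.

```bash
python3 - <<'E'
from h import *
P=G+RG@[-122,111]; print(P)
go([*P,187],YAW-np.pi)
E
```

```text
[474.42438522  98.32266164]
shift [-0.082   0.1965 -0.0041] yaw 47.47 cur psi -2.4437 clock 7.45
```

Request:
send_rows(translation=[[-0.016,0.039,0],[-0.033,0.078,0],[-0.049,0.117,0],[-0.066,0.156,0],[-0.082,0.1965,0],[-0.082,0.1965,0],[-0.082,0.1965,0],[-0.082,0.1965,0],[-0.082,0.1965,0]], yaw=[6,12,18,24,30,36,42,47.5,47.5], fingers=[100,200,255,255,255,255,255,255,255])

```text
clock: 8.35
position: [473.8, 98.3, 181.7]
ee_rot: [0.065, 0.998, -0.001, 0.004]
contact_force: [-1.3, -0.9, -0.4]
gripper_width: -0.2
```

```bash
python3 - <<'E'
from h import *
s=read_state();print(s["position"],s["gripper_width"],s["joints"])
P=G+RG@[-122,111]; go([*P,105],YAW-np.pi)
cv2.imwrite("pics/s5.png",get_image("side"))
im=get_image("top");cv2.imwrite("pics/t5.png",cv2.resize(im[175:280,235:395],None,fx=5,fy=5,interpolation=cv2.INTER_CUBIC))
P,Q=meas(im); print(np.median(P[:,1]),Q[:,2].round(2))
E
```

```text
[473.81261675  98.27635364 181.71484036] -0.1709825792051882 [ 0.54473999  0.18712343 -0.40992593  0.00684684 -0.96829184 -2.2500665 ]
shift [-0.      0.0002  0.0767] yaw -0.0 cur psi 3.0109 clock 8.35
-26.484113972880326 [-26.16 -26.41 -26.33 -26.45 -26.64 -26.02 -25.93]
```

View pics/s5.png

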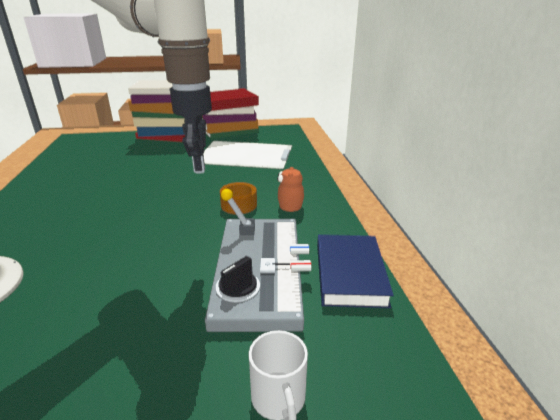

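View pics/t5.png

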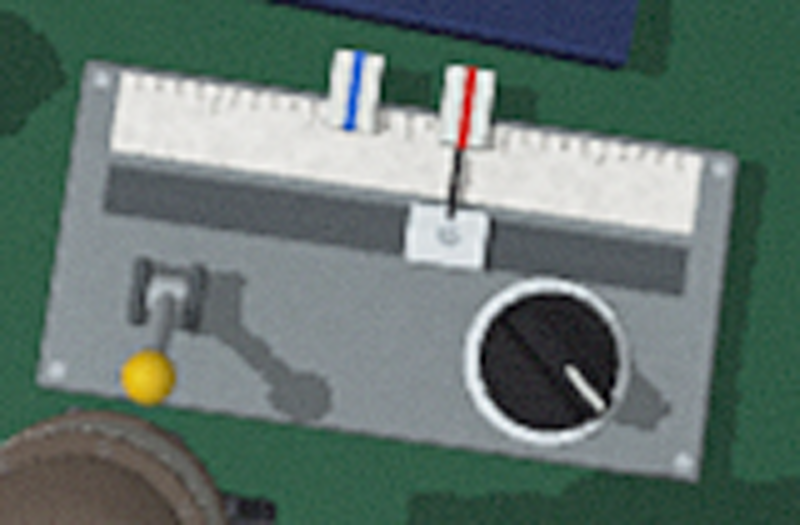

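The pointer is unobstructed and collinear with red, and the knob is free. The fingers are shut on the near side of the ball. Descending, then pushing along the tool's -x.

Request:
send_rows(translation=[[0,0,0.04],[0,0,0.0767],[0,0,0.0767],[-0.012,0,0.0767],[-0.02,0,0.0767],[-0.028,0,0.0767],[-0.036,0,0.0767],[-0.044,0,0.0767],[-0.052,0,0.0767],[-0.06,0,0.0767],[-0.068,0,0.0767],[-0.076,0,0.0767]], yaw=[0,0,0,0,0,0,0,0,0,0,0,0], fingers=[255,255,255,255,255,255,255,255,255,255,255,255])

```text
clock: 9.65
position: [550.9, 88.1, 106.0]
ee_rot: [0.065, 0.998, -0.001, 0.004]
contact_force: [-1.7, 1.3, 1.9]
gripper_width: -0.0
```

```bash
python3 - <<'E'
from h import *
s=read_state();print(s["position"],gf(s["position"]),s["contact_force"])
cv2.imwrite("pics/s6.png",get_image("side"))
E
```

```text
[550.92281916  88.06815094 105.97424188] [-44.81759646 110.79513626] [-1.66356648  1.27725265  1.86343762]
```

View pics/s6.png

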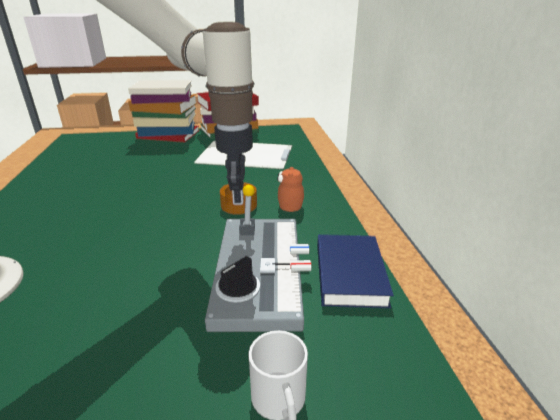

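The lever is being pushed and stands about upright (ball at (249,190)). Continuing to the stop.

Request:
send_rows(translation=[[-0.008,0,0],[-0.016,0,0],[-0.022,0,0],[-0.027,0,0],[-0.031,0,0],[-0.034,0,0],[-0.036,0,0],[-0.036,0,0]], yaw=[0,0,0,0,0,0,0,0], fingers=[255,255,255,255,255,255,255,255])

```text
clock: 10.5
position: [588.5, 83.5, 106.6]
ee_rot: [0.064, 0.998, -0.001, 0.005]
contact_force: [-1.1, 0.2, 0.7]
gripper_width: 0.3
```

```bash
cat > ang.py <<'E'
from h import *
s=read_state();print(s["clock"],s["position"],gf(s["position"]),s["contact_force"])
im=get_image("side"); hsv=cv2.cvtColor(im,cv2.COLOR_BGR2HSV)
m=cv2.inRange(hsv,(22,150,120),(34,255,255)); m[:150]=0;m[260:]=0
n,l,st,c=cv2.connectedComponentsWithStats(m); i=1+st[1:,4].argmax(); print(st[i],c[i])
for a in (.9,.98,1.04,1.1):
    t=a-.55; P=[*(G+RG@[-30+90*np.sin(t),110]),46+90*np.cos(t)]; print(a,proj("side",P).round(1))
cv2.imwrite("pics/sa.png",cv2.resize(im[160:330,180:340],None,fx=3.5,fy=3.5))
E
python3 ang.py
```

```text
10.5 [588.47350598  83.48382312 106.60117954] [ -6.98968106 111.14003937] [-1.12683306  0.16479038  0.66375118]
[261 190  12  12 110] [266.53636364 195.22727273]
0.9 [259.2 192.3]
0.98 [262.3 193.4]
1.04 [264.5 194.4]
1.1 [266.7 195.5]
```

View pics/sa.png

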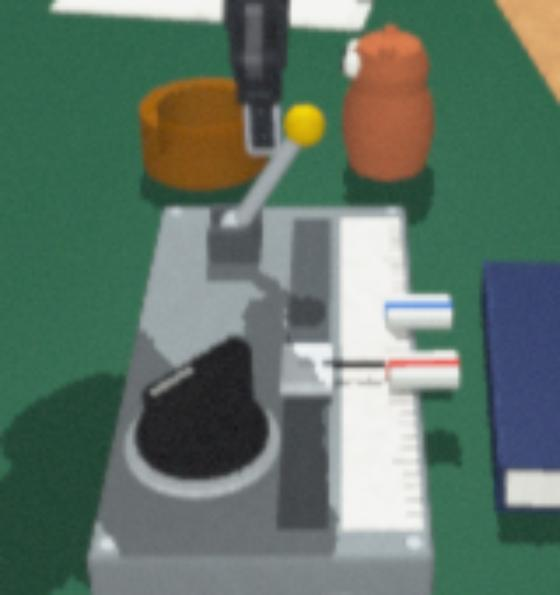

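The ball reads (266.5,195.2), against (266.7,195.5) predicted at the stop, and the force is small. I'll push a few mm more to feel the stop.

Request:
send_rows(translation=[[-0.002,0,0],[-0.004,0,0],[-0.005,0,0],[-0.005,0,0]], yaw=[0,0,0,0], fingers=[255,255,255,255])

```text
clock: 10.95
position: [589.5, 83.2, 106.4]
ee_rot: [0.065, 0.998, -0.001, 0.001]
contact_force: [-11.2, 3.8, 5.0]
gripper_width: 0.3
```

```bash
python3 ang.py
```

```text
10.95 [589.50180533  83.21470037 106.38674899] [ -5.93509117 111.00712295] [-11.18186147   3.76941993   5.00247563]
[262 190  11  12 106] [266.82075472 195.32075472]
0.9 [259.2 192.3]
0.98 [262.3 193.4]
1.04 [264.5 194.4]
1.1 [266.7 195.5]
```

The stop is felt (11 N, the tool moved only 1 mm of 5). Backing off and rising.

Request:
send_rows(translation=[[0.02,0,0],[0.04,0,0],[0.08,0,0],[0.11,0,0],[0.13,0,-0.03],[0.15,0,-0.07],[0.16,0,-0.1],[0.16,0,-0.1],[0.16,0,-0.1]], yaw=[0,0,0,0,0,0,0,0,0], fingers=[255,255,255,255,255,255,255,255,255])

```text
clock: 11.9
position: [431.4, 104.8, 207.3]
ee_rot: [0.064, 0.998, 0.001, 0.004]
contact_force: [-0.8, -0.3, -0.4]
gripper_width: 0.1
```

```bash
python3 ang.py; python3 - <<'E'
from h import *
im=get_image("top");cv2.imwrite("pics/t7.png",im)
P,Q=meas(im); print(np.median(P[:,1]),Q[:,2].round(2))
E
```

```text
11.9 [431.43747904 104.761684   207.26637982] [-165.45937469  111.786043  ] [-0.77599931 -0.25588061 -0.43850819]
[261 190  12  12 109] [266.66055046 195.31192661]
0.9 [259.2 192.3]
0.98 [262.3 193.4]
1.04 [264.5 194.4]
1.1 [266.7 195.5]
-26.487771571396088 [-26.08 -26.42 -26.34 -26.35 -26.67 -26.05 -25.94]
```

View pics/t7.png

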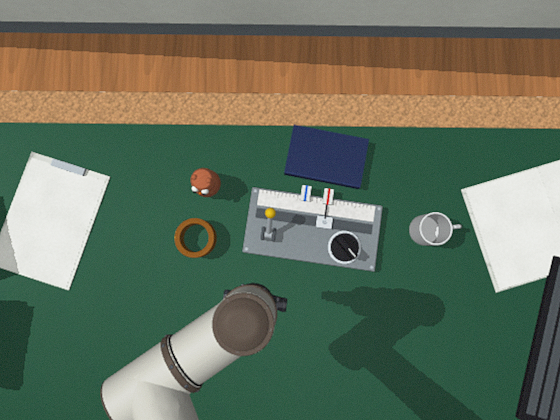

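View pics/sa.png

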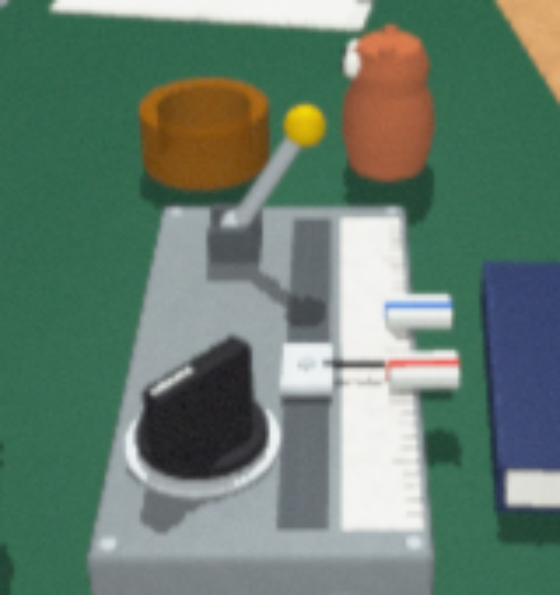

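The lever is over (ball at top (270,213)), the pointer is in line with red in both views, the bystanders haven't moved, and the arm is clear.

```bash
python3 -c "
from bench import *
print(job_done())"
```

```text
the job is handed in; nothing more can be done
None
```

I set the pointer on the red stripe, locked the clamp lever and handed the job in at about 12 s, well inside the 72 s limit. The hand-in gives no verdict.

- **Knob:** I turned it clockwise in one grip by about 114°, in three steps (50°, 60° and 4°) with a look between them, then let go. No re-grip was needed.
- **Pointer:** The last top picture put it at about -26.3 mm across the gauge and the red stripe at -26.5 mm, so about 0.2 mm apart, within the 3 mm allowed. The reading was the same before and after the lever push.
- **Lever:** I pushed it over with the fingers shut until it met its stop at about 11 N. After I backed off, the ball stood within 0.2 pixel of where it should be at 1.10 rad.
- **Surroundings:** In the last picture the book, mug, owl and tape looked unmoved (checked by eye, not measured), and the arm was clear of everything.

One disagreement: early on, the top and wrist cameras placed the knob bar about 4 mm apart sideways. A closer wrist picture settled it before I gripped. No check failed.

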